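# Find the 12 mm spacer plate by pinching and set it in the jig

### The arm

A 6-joint arm with a two-finger parallel gripper is mounted at the origin on a cart in front of the work surface, level with it; the furniture and walls round the work are solid. World frame = base frame: x ahead of the robot, y to its left, z up, the work surface at z = 0. Lengths are in m, angles in rad, forces in N, time in s.
With the tool pointing down it reaches from about 0.25 to 0.775 m from the base axis. Payload 4 kg.
Tool frame: the origin (TCP) lies midway between the tips of the shut fingers; the grasp point (between the pads) lies 19 mm behind it; y points along the fingers, x is the direction in which the jaws open and shut, and the axes are right-handed (so a half turn about y gives the same grasp; the last joint's range is limited). The gripper opens to 94 mm and grips with 3 to 60 N. Pads are 16 mm wide; open, the fingers measure 119 mm over their backs; the gripper's body (75 mm by 177 mm) begins 78 mm behind the grasp point.
Start: joints at [1.071, 0.087, 1.371, -0, 1.684, -0.103], TCP at [0.213, 0.507, 0.206] pointing down, gripper open.
Joint ranges: [-3.1, 3.1], [-0.76, 2.03], [0.27, 2.55], [-1.08, 4.22], [0.17, 2.65], [-2.57, 2.57]. Speed limits (rad/s): [2.79, 2.79, 3.14, 3.14, 3.14, 3.14].

### API

Orientations are given as [roll, pitch, yaw] about the fixed x, y, z axes, in that order (R = Rz(yaw) Ry(pitch) Rx(roll)).
In Python, from bench import robot gives the robot as it stands.
- The arm moves only by the shell command python3 -m creep 'ROWS'. ROWS is JSON, a list of rows, each a list of 7 numbers: the shift along the tool's x, y, z in mm, then the turn, a rotation vector about the tool's x, y, z in degrees, then the closure in counts, from 0 (fully open) to 255 (shut). A call has 1 to 5 rows; each row is the pose to reach, as a shift and turn from the pose commanded when the call began, along the tool's axes at that moment; what a row does not reach only later rows make up. A row lasts 1/8 s, in which the tool goes at most 62.5 mm and 10.7 degrees, less where a joint would pass 70% of its speed; a pose out of reach is approached as far as the arm can. A call with a gripper value outside its range is refused whole. The fingers move at their own pace and stop on an object; the grip force is fixed at half the most. Time passes only in rows, so rows that repeat a pose let the fingers close. It gives the time, the measured TCP pose, the force and the opening at its end, in the units of the state.
- robot.get_obs(): the state, without advancing time (a new reading comes with each control period).
- robot.snapshot(name): name is "side" or "top"; returns a dict with "color" (384x512x3 uint8, blue, green, red), "fx", "fy", "cx", "cy" (pixels), "world_from_camera" (4x4, takes a point from camera to world coordinates). Camera axes: x right, y down, z forward; pixel columns grow to the right and rows downward; lengths in m; the calibration is good to about 2 mm. A picture is of the moment at which its call begins. There is no depth.
- robot.close_job(): hands the job in, once; it reports no verdict.
Trained networks look in the newest picture that a camera, given by its name, has taken for a name from the list of things; names that differ only in an ending like _2 or _b are one class to them, and where a whole thing is asked for, a point or a joint stands for the part that bears it (a point fixed in the world has none). Each returns a list of dicts, best first, with "p" (0 to 1); they miss things now and then, are a little off and sometimes report something else, mostly with a low value. They report only what shows in the picture. A call takes as long as a camera call. They do not tell look-alikes from the thing itself.
- robot.spot_in(name, camera): "point" ([x, y, z] in m, in world coordinates, good to about 4 mm: the middle of the surface that is visible of it).
- robot.landmark_of(name, camera): "point" ([x, y, z] in m, in world coordinates, good to about 4 mm: a listed point, or the origin of a listed thing).
The state is a dict: "time": time; "joint_positions": joint angles; "qvel": joint speeds; "joint_torque": joint torques, N m; "tool_pos": TCP position; "ee_rot": TCP orientation; "wrist_force": force on the tool from outside, world axes, zero at the start; "wrist_torque": the same for the moment, N m; "width": finger opening in m.
Only numpy, scipy, OpenCV 4.12 (cv2) and the standard library are available. Lean on these libraries where they do the work, as an engineer would, in place of code of your own. Each camera call takes 0.05 s, during which the arm holds its last target.

### The job

The jig needs the 12 mm spacer plate: three look-alike plates stand in the rack, the other two are 2.5 mm thinner and thicker, so pinch them to feel which one is right. Take the 12 mm plate out, lay it flat on the rubber mat and let go of it, then take it again across its width and set it fully down in the jig's nest with its notch round the pin. Leave the other two plates standing in the rack and do not disturb the other things on the bench.

Things in the scene. Friction and masses are not known exactly. Their poses are not given: they have to be found in the camera images.
- plate_a: one of three look-alike dark brown plates, 120 x 60 mm; 9.5, 12 or 14.5 mm thick: which is which is not told, names mean nothing. 0.08 to 0.17 kg. Origin: middle of the long edge it stands on at the start. x: along its length to the notched end, y: through its thickness, z: across its 60 mm width (up in the rack). Both faces are alike, either may lie up
- plate_b: one of three look-alike dark brown plates, 120 x 60 mm; 9.5, 12 or 14.5 mm thick: which is which is not told, names mean nothing. 0.08 to 0.17 kg. Origin: middle of the long edge it stands on at the start. x: along its length to the notched end, y: through its thickness, z: across its 60 mm width (up in the rack). Both faces are alike, either may lie up
- plate_c: one of three look-alike dark brown plates, 120 x 60 mm; 9.5, 12 or 14.5 mm thick: which is which is not told, names mean nothing. 0.08 to 0.17 kg. Origin: middle of the long edge it stands on at the start. x: along its length to the notched end, y: through its thickness, z: across its 60 mm width (up in the rack). Both faces are alike, either may lie up
- plate_a_mid (a point): the centre of plate_a (mid length, width and thickness; 30 mm from the origin along its z)
- plate_a_notch (a point): the middle of the notch of plate_a, 52 mm from its centre towards its +x end; the notch is open to that end, 20 mm wide, 16 mm deep, centred in the width
- plate_b_mid (a point): the centre of plate_b (mid length, width and thickness; 30 mm from the origin along its z)
- plate_b_notch (a point): the middle of the notch of plate_b, 52 mm from its centre towards its +x end; the notch is open to that end, 20 mm wide, 16 mm deep, centred in the width
- plate_c_mid (a point): the centre of plate_c (mid length, width and thickness; 30 mm from the origin along its z)
- plate_c_notch (a point): the middle of the notch of plate_c, 52 mm from its centre towards its +x end; the notch is open to that end, 20 mm wide, 16 mm deep, centred in the width
- rack: fixed grey rack with aluminium posts, 142 x 164 mm; origin: centre of its underside. Plates stand on edge along its x, notches to +x, in three 18 mm wide slots at y = -60, 0, +60 mm, on its floor 10 mm up, tops 70 mm above the bench. Posts (tops 44 mm up) only at the plates' ends, over 50 mm from the middle. A plate pinched and let go stays standing; it comes out straight up
- mat: fixed black rubber mat, 180 mm along its x, 160 mm along its y, 2 mm thick; origin under its centre, on the bench
- jig: fixed aluminium jig with blue corner lugs and a steel pin, 148 x 96 mm; origin: centre of its underside; z up, x along the nest to the pin end. The plate lies flat along x on a bed 12 mm up; corner lugs rise 10 mm above the bed, 2.5 mm play on each side. Along the middle 80 mm of the long sides there are no lugs and the bed is 36 mm wide: room for fingers
- jig_nest (a point): the centre of the nest, on the bed, 12 mm above the bench
- jig_pin (a point): the axis of the upright steel pin, at bed height; pin 14 mm across, its top 14 mm above the bed, 52 mm from the nest's centre towards jig +x; the plate's notch goes round it
- beaker: bystander, to be left alone: clear glass beaker, 74 mm wide, 87 mm high; origin under its centre
- cotton_roll: bystander, to be left alone: white roll, 63 mm across, 35 mm high; origin under its centre
- timer: bystander, to be left alone: kitchen-type timer with a red dial, 48 x 64 x 50 mm; origin under its centre
- mug: bystander, to be left alone: green and cream mug, 86 mm wide, 99 mm high; origin under its centre
- glass_insert_2: bystander, to be left alone: small standing glass insert, 22 mm wide, 58 mm high; origin under its centre
- glass_insert_13: bystander, to be left alone: small standing glass insert, 22 mm wide, 55 mm high; origin under its centre
Mind the look-alikes: they are no part of the job. Leave any purple look-alike of the plate_a alone.

How it is judged:
On the way:
1. the 12 mm plate lies flat on the rubber mat, let go and at rest (its centre 6 mm above the mat's top, which only the 12 mm plate gives) (((angle between the y axis of plate_a and the z axis of jig, either way round below 0.05 rad and linear speed of plate_a below 0.02 m/s and angular speed of plate_a below 0.2 rad/s and contact force between plate_a and the fingers below 0.05 N and x of plate_a_mid in the frame of mat between -0.085 and 0.085 m and y of plate_a_mid in the frame of mat between -0.075 and 0.075 m and z of plate_a_mid in the frame of mat between 0.0071 and 0.0089 m) or (angle between the y axis of plate_b and the z axis of jig, either way round below 0.05 rad and linear speed of plate_b below 0.02 m/s and angular speed of plate_b below 0.2 rad/s and contact force between plate_b and the fingers below 0.05 N and x of plate_b_mid in the frame of mat between -0.085 and 0.085 m and y of plate_b_mid in the frame of mat between -0.075 and 0.075 m and z of plate_b_mid in the frame of mat between 0.0071 and 0.0089 m) or (angle between the y axis of plate_c and the z axis of jig, either way round below 0.05 rad and linear speed of plate_c below 0.02 m/s and angular speed of plate_c below 0.2 rad/s and contact force between plate_c and the fingers below 0.05 N and x of plate_c_mid in the frame of mat between -0.085 and 0.085 m and y of plate_c_mid in the frame of mat between -0.075 and 0.075 m and z of plate_c_mid in the frame of mat between 0.0071 and 0.0089 m))), for 0.2 s.
At the end, for the whole second after the job is handed in: The 12 mm plate lies at rest and flat (0.05 rad) on the jig's bed, its centre 6 mm above it (0.9 mm either way: only the 12 mm plate gives this) and within 6 mm of the nest's centre, its notch within 7 mm of the pin; the other two plates stand in slots of the rack, upright within 0.2 rad (((angle between the y axis of plate_a and the z axis of jig, either way round below 0.05 rad and linear speed of plate_a below 0.02 m/s and angular speed of plate_a below 0.2 rad/s and horizontal distance between plate_a_mid and jig_nest below 0.006 m and horizontal distance between plate_a_notch and jig_pin below 0.007 m and z of plate_a_mid in the frame of jig between 0.0171 and 0.0189 m and x of plate_b_mid in the frame of rack between -0.012 and 0.012 m and y of plate_b_mid in the frame of rack between -0.072 and 0.072 m and z of plate_b_mid in the frame of rack between 0.034 and 0.046 m and angle between the z axis of each of plate_b, plate_c and the z axis of rack, either way round below 0.2 rad and x of plate_c_mid in the frame of rack between -0.012 and 0.012 m and y of plate_c_mid in the frame of rack between -0.072 and 0.072 m and z of plate_c_mid in the frame of rack between 0.034 and 0.046 m) or (angle between the y axis of plate_b and the z axis of jig, either way round below 0.05 rad and linear speed of plate_b below 0.02 m/s and angular speed of plate_b below 0.2 rad/s and horizontal distance between plate_b_mid and jig_nest below 0.006 m and horizontal distance between plate_b_notch and jig_pin below 0.007 m and z of plate_b_mid in the frame of jig between 0.0171 and 0.0189 m and x of plate_a_mid in the frame of rack between -0.012 and 0.012 m and y of plate_a_mid in the frame of rack between -0.072 and 0.072 m and z of plate_a_mid in the frame of rack between 0.034 and 0.046 m and angle between the z axis of each of plate_a, plate_c and the z axis of rack, either way round below 0.2 rad and x of plate_c_mid in the frame of rack between -0.012 and 0.012 m and y of plate_c_mid in the frame of rack between -0.072 and 0.072 m and z of plate_c_mid in the frame of rack between 0.034 and 0.046 m) or (angle between the y axis of plate_c and the z axis of jig, either way round below 0.05 rad and linear speed of plate_c below 0.02 m/s and angular speed of plate_c below 0.2 rad/s and horizontal distance between plate_c_mid and jig_nest below 0.006 m and horizontal distance between plate_c_notch and jig_pin below 0.007 m and z of plate_c_mid in the frame of jig between 0.0171 and 0.0189 m and x of plate_a_mid in the frame of rack between -0.012 and 0.012 m and y of plate_a_mid in the frame of rack between -0.072 and 0.072 m and z of plate_a_mid in the frame of rack between 0.034 and 0.046 m and angle between the z axis of each of plate_a, plate_b and the z axis of rack, either way round below 0.2 rad and x of plate_b_mid in the frame of rack between -0.012 and 0.012 m and y of plate_b_mid in the frame of rack between -0.072 and 0.072 m and z of plate_b_mid in the frame of rack between 0.034 and 0.046 m))); the robot touches nothing.
It fails at once if a bystander (beaker, roll, timer, mug, glass insert) is moved by more than 20 mm (distance of any of beaker, cotton_roll, timer, mug, glass_insert_2, glass_insert_13 from where it was at the start of the episode above 0.02 m).
It also fails if it takes over 58 s, if anything falls off the work surface, if the arm or the gripper's body presses on something with over 40 N, if the wrist force passes 120 N, or if a joint passes its speed limit or range.

## Working session

There is one attempt and no reset: what is moved stays moved. The work goes in short steps, Python scripts to look and compute and a shell command to move; the robot and the scene stay as the last step left them, time stands still between calls to the robot, and variables do not carry over. Pictures are saved under pics/ and viewed, and the job is handed in when it is done.

```bash
mkdir -p pics; ls; python3 - <<'E'
from bench import robot
import cv2
o=robot.get_obs(); print({k:(o[k]) for k in o})
for n in ("side","top"):
    s=robot.snapshot(n); cv2.imwrite(f"pics/{n}0.png",s["color"]); print(n,s["fx"],s["cx"],s["cy"],s["world_from_camera"].round(3).tolist() if hasattr(s["world_from_camera"],'round') else s["world_from_camera"])
    for q in ("plate_a","plate_a_mid","plate_a_notch","rack","mat","jig","jig_nest","jig_pin","beaker","cotton_roll","timer","mug","glass_insert_2"):
        print(n,q,[( [round(float(v),3) for v in d["point"]],round(d["p"],2)) for d in robot.landmark_of(q,n)])
E
```

```text
pics
{'time': 0.0, 'joint_positions': array([ 1.07090104e+00,  8.79339061e-02,  1.37223667e+00,  1.08324602e-05,
        1.68358634e+00, -1.03114059e-01]), 'qvel': array([ 0.0006587 , -0.00134101, -0.00017289, -0.00099329,  0.00115038,
       -0.00168796]), 'joint_torque': array([ 4.26548286e-04, -3.40188611e+01, -3.02423215e+01,  7.18165515e-02,
        3.32416082e-02, -1.62739916e-04]), 'tool_pos': array([0.21229515, 0.50678888, 0.20432463]), 'ee_rot': array([-1.57056285,  0.00215166,  1.17401656]), 'wrist_force': array([ 0.57286279,  0.17799479, -0.4568002 ]), 'wrist_torque': array([ 0.02579756,  0.0038381 , -0.01831597]), 'width': 0.09390652972255305}
side 368.6223662461518 252.9618512825269 187.37513900125086 [[0.997, 0.07, -0.045, 0.611], [0.08, -0.672, 0.736, -0.842], [0.022, -0.737, -0.675, 0.817], [0.0, 0.0, 0.0, 1.0]]
side plate_a [([0.362, 0.105, -0.004], 0.91), ([0.611, 0.14, 0.012], 0.76), ([0.472, -0.423, 0.003], 0.56), ([0.555, 0.148, 0.011], 0.51), ([0.493, 0.159, 0.011], 0.51), ([0.558, 0.147, 0.036], 0.42)]
side plate_a_mid [([0.365, 0.107, 0.024], 0.82), ([0.555, 0
[... 1254 characters left out ...]
03, 0.042], 0.49)]
top rack [([0.553, 0.145, 0.001], 0.85), ([0.502, -0.267, 0.013], 0.7), ([0.505, 0.209, 0.043], 0.2)]
top mat [([0.5, -0.063, -0.003], 0.93), ([0.565, 0.2, 0.04], 0.41), ([0.612, 0.136, 0.04], 0.24)]
top jig [([0.507, -0.263, -0.002], 0.79), ([0.678, -0.415, 0.001], 0.58)]
top jig_nest [([0.505, -0.265, 0.014], 0.7), ([0.613, 0.136, 0.043], 0.66)]
top jig_pin [([0.557, -0.274, 0.014], 0.65), ([0.494, 0.162, 0.041], 0.33)]
top beaker [([0.683, -0.415, 0.0], 0.74)]
top cotton_roll [([0.728, -0.11, -0.003], 0.9)]
top timer [([0.747, 0.028, 0.003], 0.9)]
top mug [([0.589, 0.405, -0.001], 0.64)]
top glass_insert_2 [([0.567, -0.416, 0.001], 0.65), ([0.466, -0.423, 0.003], 0.41)]
```

View pics/side0.png

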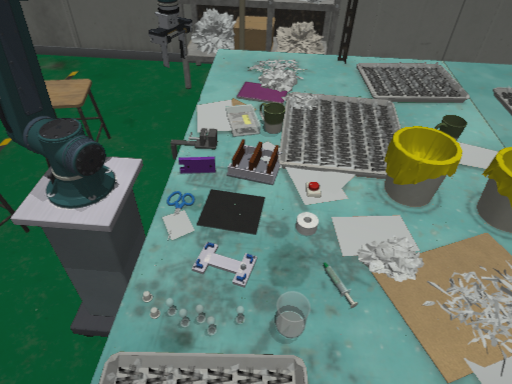

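View pics/top0.png

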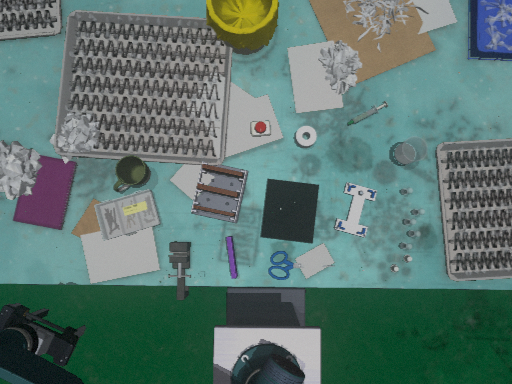

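```bash
python3 - <<'E'
import cv2
a=cv2.imread("pics/top0.png")
cv2.imwrite("pics/c1.png",cv2.resize(a[100:240,150:290],(600,600),interpolation=cv2.INTER_CUBIC))
cv2.imwrite("pics/c2.png",cv2.resize(a[110:230,310:430],(600,600),interpolation=cv2.INTER_CUBIC))
E
```

```text
(no output)
```

View pics/c1.png

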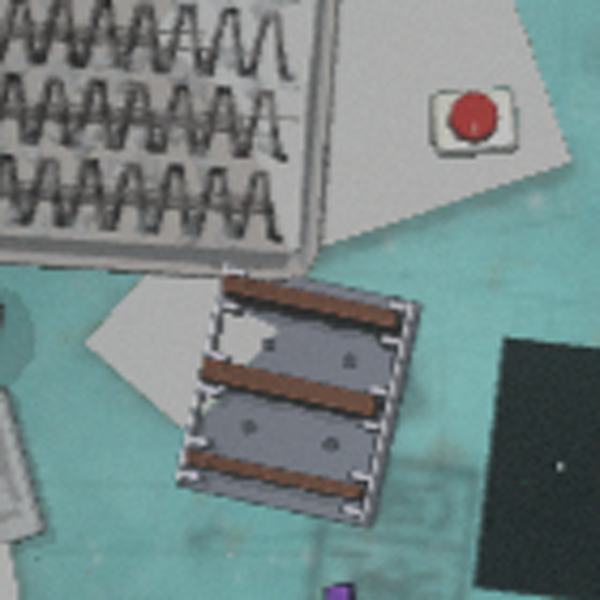

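View pics/c2.png

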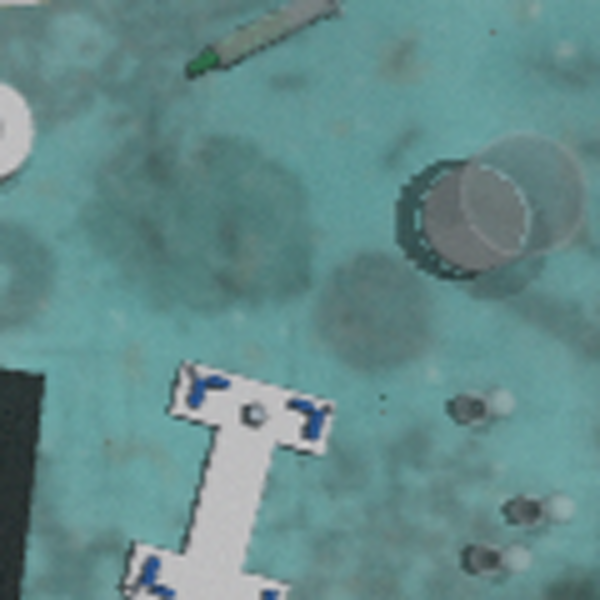

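The top view shows three brown plates in the rack at about (235,172), (218,191) and (216,209). The purple look-alike is at (231,257), so I leave it alone. The mat is at (290,210) and the jig at (355,209), with its pin at (361,192). Next I measure the plates by colour in both views.

```bash
cat > h.py <<'E'
import cv2,numpy as np
from bench import robot
def ray(s,uv,z):
    T=np.array(s["world_from_camera"]); d=T[:3,:3]@np.array([(uv[0]-s["cx"])/s["fx"],(uv[1]-s["cy"])/s["fy"],1]); o=T[:3,3]
    return o+d*(z-o[2])/d[2]
def line(s,uv):
    T=np.array(s["world_from_camera"]); d=T[:3,:3]@np.array([(uv[0]-s["cx"])/s["fx"],(uv[1]-s["cy"])/s["fy"],1]); return T[:3,3],d/np.linalg.norm(d)
def tri(s1,u1,s2,u2):
    o1,d1=line(s1,u1);o2,d2=line(s2,u2)
    A=np.stack([d1,-d2],1);t=np.linalg.lstsq(A,o2-o1,rcond=None)[0]
    p,q=o1+t[0]*d1,o2+t[1]*d2
    return (p+q)/2,np.linalg.norm(p-q)
def proj(s,p):
    T=np.linalg.inv(np.array(s["world_from_camera"]));c=T[:3,:3]@np.array(p)+T[:3,3]
    return c[:2]/c[2]*[s["fx"],s["fy"]]+[s["cx"],s["cy"]]
def brown(img):
    h=cv2.cvtColor(img,cv2.COLOR_BGR2HSV); return cv2.inRange(h,(0,70,40),(18,255,200))
E
python3 - <<'E'
from h import *
S={n:robot.snapshot(n) for n in("top","side")}
for n in S:
    m=brown(S[n]["color"]); k,l,st,c=cv2.connectedComponentsWithStats(m)
    for i in range(1,k):
        if st[i,4]>40 and c[i][1]>(130):
            pts=np.argwhere(l==i)[:,::-1].astype(np.float32)
            w=np.array([ray(S[n],p,0.07)[:2] for p in pts])
            r=cv2.minAreaRect((w*1000).astype(np.float32))
            e=np.linalg.eigh(np.cov(w.T)); v=e[1][:,1]
            print(n,c[i].round(1),st[i],'mean',w.mean(0).round(4),'ang',np.degrees(np.arctan2(v[1],v[0])).round(1),'L,T',np.sqrt(12*e[0][::-1]).round(4),[np.round(q,1) for q in r])
a=S["side"]["color"]; cv2.imwrite("pics/c3.png",cv2.resize(a[130:260,180:300],(738,800)[::1] if 0 else (553,600),interpolation=cv2.INTER_CUBIC))
E
```

```text
top [221.8 169.7] [203 164  39  12 148] mean [0.6129 0.1391] ang 78.4 L,T [0.117  0.0109] [array([612.9, 138.8]), array([114.7,  10.8]), np.float64(78.5)]
top [216.8 189.8] [197 184  40  13 185] mean [0.5543 0.1524] ang 77.9 L,T [0.1162 0.0133] [array([554.4, 152.5]), array([116.4,  13.5]), np.float64(78.2)]
top [ 87.8 221.1] [ 72 199  28  38 488] mean [0.4597 0.5206] ang 156.5 L,T [0.0928 0.0524] [array([460.2, 509.1]), array([ 63.3, 113.5]), np.float64(59.3)]
top [213.4 210.3] [194 205  40  11 111] mean [0.4951 0.1609] ang 78.7 L,T [0.1194 0.0079] [array([495.2, 160.9]), array([115.9,   8. ]), np.float64(78.8)]
side [237.4 151.8] [232 140  12  26  69] mean [0.4953 0.1443] ang 81.0 L,T [0.1397 0.0116] [array([494.7, 143.3]), array([142.2,  14.1]), np.float64(82.3)]
side [254.5 155.2] [249 142  13  28 130] mean [0.5538 0.1321] ang 80.2 L,T [0.1499 0.0172] [array([554.3, 133.9]), array([152.4,  21.2]), np.float64(80.1)]
side [271.9 159. ] [267 145  11  29 103] mean [0.6122 0.1183] ang 80.4 L,T [0.1483 0.0126] [array([612.8, 121.4]), array([153.3,  14.2]), np.float64(81.2)]
side [313.3 185.8] [308 182  11   9  79] mean [ 0.743  -0.0009] ang 80.1 L,T [0.0372 0.0283] [array([742. ,  -1.2]), array([38.3, 30. ]), np.float64(87.2)]
side [445.3 272.9] [ 375  233  137   90 2741] mean [ 1.055  -0.2813] ang -146.7 L,T [0.394  0.1099] [array([1064.7, -281.7]), array([380.7, 143.9]), np.float64(31.1)]
side [487.5 285.3] [481 279  12  15  54] mean [ 1.141  -0.3109] ang 79.3 L,T [0.0405 0.0218] [array([1141.2, -313.8]), array([38. , 22.7]), np.float64(86.3)]
side [438.8 326.5] [432 322  14  10  44] mean [ 0.9948 -0.427 ] ang -172.3 L,T [0.0267 0.0176] [array([ 994. , -425.5]), array([19.2, 26.5]), np.float64(81.8)]
side [495.8 346. ] [487 340  16  12  41] mean [ 1.1012 -0.4598] ang 161.8 L,T [0.0278 0.0171] [array([1101. , -456.9]), array([20.8, 22.6]), np.float64(31.9)]
```

View pics/c3.png

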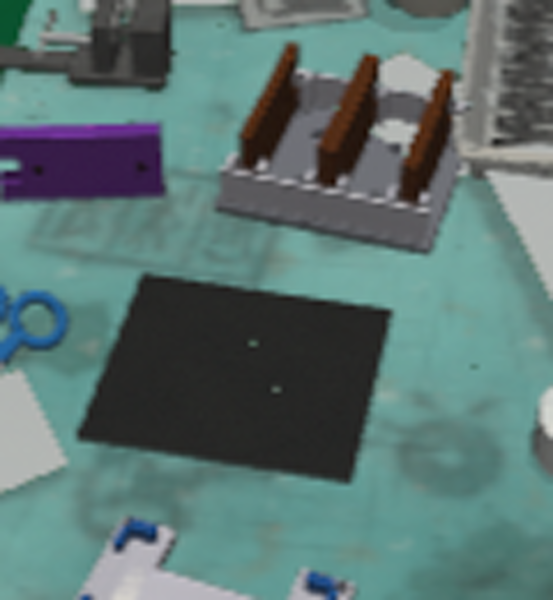

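```bash
cat >> h.py <<'E'
from scipy.spatial.transform import Rotation as Ro
def plan(p,rpy_deg=None,yaw=None,tilt=0):
    """shift(mm)/rotvec(deg) in current tool axes to target TCP p, yaw of tool x, tilt about tool z"""
    o=robot.get_obs(); R=Ro.from_euler('xyz',o["ee_rot"]); p0=o["tool_pos"]
    if yaw is None: Rt=R
    else: Rt=Ro.from_euler('xyz',[-90,0,yaw],degrees=True)*Ro.from_rotvec([0,0,tilt],degrees=True)
    print("t %.2f"%o["time"],"shift",(R.inv().apply(np.array(p)-p0)*1000).round(1),"rot",(R.inv()*Rt).as_rotvec(degrees=True).round(1),"| tcp",p0.round(4),"rpy",np.degrees(o["ee_rot"]).round(1),"F",o["wrist_force"].round(1),"w",round(o["width"]*1000,2), "q",o["joint_positions"].round(2))
E
python3 - <<'E'
from h import *
S={"top":robot.snapshot("top"),"side":robot.snapshot("side")}
for p in ([.613,.139,.07],[.613+.06*np.cos(np.radians(78.2)),.139+.0587,.07],[.613-.06*np.cos(np.radians(78.2)),.139-.0587,.07]): print([proj(S[n],p).round(1) for n in S])
print(tri(S["top"],proj(S["top"],[.625,.198,.07]),S["side"],(277.3,145.8)))
plan([.613,.139,.15],yaw=-11.8)
E
```

```text
[array([221.8, 169.7]), array([272.4, 155. ])]
[array([201.7, 165.2]), array([276.7, 144.8])]
[array([242. , 174.1]), array([267.9, 165.8])]
(array([0.6266651 , 0.19888111, 0.06505016]), np.float64(0.0019202909419351764))
t 1.60 shift [-184.9   55.5 -511.6] rot [-0.  79.1  0. ] | tcp [0.2126 0.5073 0.2055] rpy [-90.   -0.   67.3] F [0.1 0.8 0.1] w 94.13 q [ 1.07  0.09  1.37  0.    1.68 -0.1 ]
```

```bash
python3 -m creep '[[-185,30,-512,0,79,0,160],[-185,30,-512,0,79,0,160],[-185,30,-512,0,79,0,160],[-185,30,-512,0,79,0,160],[-185,30,-512,0,79,0,160]]'; python3 -c "
from h import *
plan([.613,.139,.12],yaw=-11.8)"
```

```text
time: 2.22
tool_pos: [0.4435, 0.2946, 0.1884]
ee_rot: [-1.57, -0.001, 0.23]
wrist_force: [1.4, 0.9, -0.2]
width: 0.0477
t 2.23 shift [ 129.4   68.4 -190.3] rot [-0. 25.  0.] | tcp [0.4435 0.2946 0.1884] rpy [-90.   -0.   13.2] F [ 1.4  0.9 -0.2] w 47.73 q [0.48 0.05 1.44 0.   1.65 0.25]
```

```bash
python3 -m creep '[[129,68,-190,0,25,0,160],[129,68,-190,0,25,0,160],[129,68,-190,0,25,0,160],[129,68,-190,0,25,0,160],[129,68,-190,0,25,0,160]]'; python3 -c "
from h import *
plan([.613,.139,.044],yaw=-11.8)
s=robot.snapshot('top');cv2.imwrite('pics/t1.png',cv2.resize(s['color'][110:230,170:290],(600,600),interpolation=cv2.INTER_CUBIC))
s=robot.snapshot('side');cv2.imwrite('pics/s1.png',cv2.resize(s['color'][80:220,200:340],(600,600),interpolation=cv2.INTER_CUBIC))
"
```

```text
time: 2.85
tool_pos: [0.613, 0.1384, 0.1175]
ee_rot: [-1.573, 0.004, -0.205]
wrist_force: [-0.6, 0.7, -0.2]
width: 0.0348
t 2.85 shift [ 0.1 73.5  0.7] rot [ 0.1  0.1 -0.2] | tcp [0.613  0.1384 0.1175] rpy [-90.1   0.2 -11.7] F [-0.6  0.7 -0.2] w 34.84 q [ 0.13  0.29  1.3  -0.    1.55  0.34]
```

View pics/s1.png

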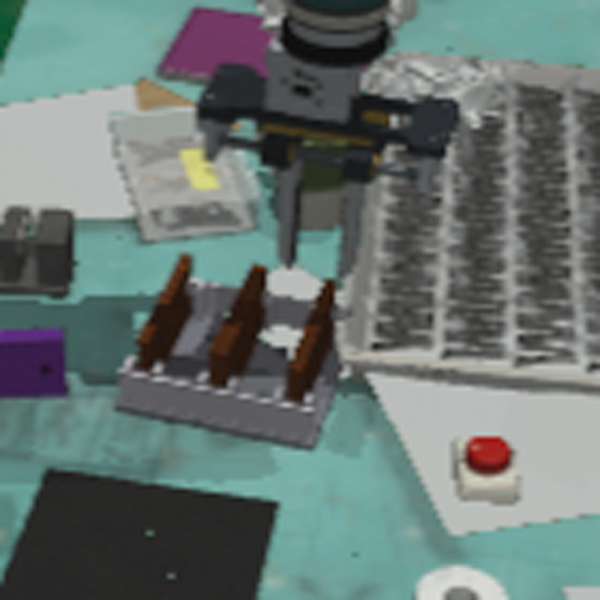

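The side view shows the fingers straddling the far plate, at about (310,321) in the crop, with clear gaps to the middle plate and the tray. I descend and pinch.

```bash
python3 -m creep '[[0,40,1,0,0,0,160],[0,73,1,0,0,0,160],[0,73,1,0,0,0,160],[0,73,1,0,0,0,255],[0,73,1,0,0,0,255]]';  python3 -m creep '[[0,0,0,0,0,0,255],[0,0,0,0,0,0,255],[0,0,0,0,0,0,255]]'
```

```text
time: 3.58
tool_pos: [0.6138, 0.1433, 0.0501]
ee_rot: [-1.569, -0.004, -0.199]
wrist_force: [0.5, -0.3, 0.4]
width: 0.0182
time: 3.95
tool_pos: [0.6136, 0.143, 0.0495]
ee_rot: [-1.569, -0.003, -0.2]
wrist_force: [-1.0, 0.9, 6.0]
width: 0.0116
```

```bash
python3 -m creep '[[0,0,0,0,0,0,255],[0,0,0,0,0,0,255]]'; python3 -c "
from h import *
for i in range(3): plan([.613,.139,.044],yaw=-11.8)"
```

```text
time: 4.2
tool_pos: [0.6136, 0.1429, 0.0495]
ee_rot: [-1.569, -0.003, -0.2]
wrist_force: [-0.5, 0.6, 6.6]
width: 0.0119
t 4.20 shift [ 0.1  5.5 -4. ] rot [-0.1  0.3  0.2] | tcp [0.6136 0.1429 0.0495] rpy [-89.9  -0.2 -11.5] F [-0.5  0.6  6.6] w 11.87 q [0.14 0.34 1.39 0.   1.41 0.34]
t 4.20 shift [ 0.1  5.5 -4. ] rot [-0.1  0.3  0.2] | tcp [0.6136 0.1429 0.0495] rpy [-89.9  -0.2 -11.5] F [-0.5  0.6  6.6] w 11.87 q [0.14 0.34 1.39 0.   1.41 0.34]
t 4.20 shift [ 0.1  5.5 -4. ] rot [-0.1  0.3  0.2] | tcp [0.6136 0.1429 0.0495] rpy [-89.9  -0.2 -11.5] F [-0.5  0.6  6.6] w 11.87 q [0.14 0.34 1.39 0.   1.41 0.34]
```

Width is 11.9 mm at the pinch, so this is the 12 mm plate; it also looked like the middle one in apparent thickness (10.8 against 13.5 and 8.0). I lift it straight up.

```bash
python3 -m creep '[[0,-20,0,0,0,0,255],[0,-50,0,0,0,0,255],[0,-90,0,0,0,0,255],[0,-120,0,0,0,0,255],[0,-120,0,0,0,0,255]]'; python3 -c "
from h import *
plan([.52,-.05,.12],yaw=-8,tilt=-45)
s=robot.snapshot('side');cv2.imwrite('pics/s2.png',cv2.resize(s['color'][60:220,180:340],(600,600),interpolation=cv2.INTER_CUBIC))
"
```

```text
time: 4.82
tool_pos: [0.6141, 0.1427, 0.1715]
ee_rot: [-1.568, -0.007, -0.2]
wrist_force: [0.9, -0.6, -1.0]
width: 0.0118
t 4.83 shift [ -54.3   50.6 -207.7] rot [  1.2  -3.3 -44.6] | tcp [0.6141 0.1427 0.1715] rpy [-89.9  -0.4 -11.5] F [ 0.9 -0.6 -1. ] w 11.76 q [ 0.14  0.27  1.23 -0.    1.64  0.34]
```

View pics/s2.png

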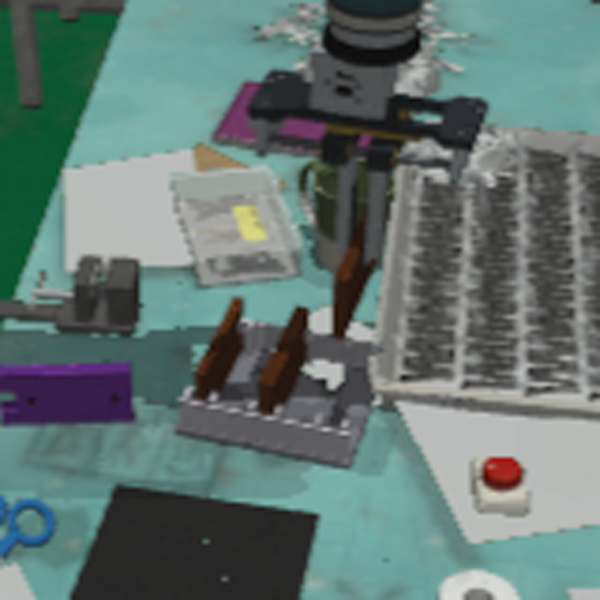

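```bash
python3 -c "
from h import *
plan([.502,-.064,.12],yaw=-8,tilt=-52)"
```

```text
t 4.88 shift [ -67.8   48.3 -224.5] rot [  1.5  -3.2 -51.8] | tcp [0.6129 0.1425 0.1686] rpy [-90.   -0.1 -11.5] F [-0.8  0.4 -1.7] w 11.96 q [ 0.14  0.27  1.23 -0.    1.64  0.34]
```

```bash
python3 -m creep '[[-10,10,-55,0,0,0,255],[-30,20,-110,0,-1,-10,255],[-45,30,-165,1,-2,-20,255],[-60,40,-210,1,-3,-30,255],[-68,48,-225,1.5,-3,-40,255]]'; python3 -c "
from h import *
plan([.502,-.064,.1],yaw=-8,tilt=-52)"
```

```text
time: 5.5
tool_pos: [0.4984, -0.0656, 0.1161]
ee_rot: [-1.563, -0.7, -0.15]
wrist_force: [0.9, 0.7, -0.8]
width: 0.0116
t 5.50 shift [-7.9 14.5  2. ] rot [  0.   -0.5 -11.9] | tcp [ 0.4984 -0.0656  0.1161] rpy [-89.6 -40.1  -8.6] F [ 0.9  0.7 -0.8] w 11.61 q [-0.33 -0.49  2.19  0.18  0.76 -0.27]
```

```bash
python3 -m creep '[[-5,8,2,0,0,-8,255],[-8,14,2,0,-0.5,-12,255],[-8,14,2,0,-0.5,-12,255]]'; python3 -c "
from h import *
plan([.502,-.064,.036],yaw=-8,tilt=-52)
s=robot.snapshot('side');cv2.imwrite('pics/s3.png',cv2.resize(s['color'][100:260,160:320],(600,600),interpolation=cv2.INTER_CUBIC))"
```

```text
time: 5.88
tool_pos: [0.5007, -0.0617, 0.0972]
ee_rot: [-1.566, -0.899, -0.141]
wrist_force: [0.4, 0.1, -1.2]
width: 0.0118
t 5.88 shift [-46.9  39.4  -2.2] rot [-0.2 -0.  -0.5] | tcp [ 0.5007 -0.0617  0.0972] rpy [-89.7 -51.5  -8.1] F [ 0.4  0.1 -1.2] w 11.83 q [-0.36 -0.56  2.37  0.39  0.47 -0.48]
```

View pics/s3.png

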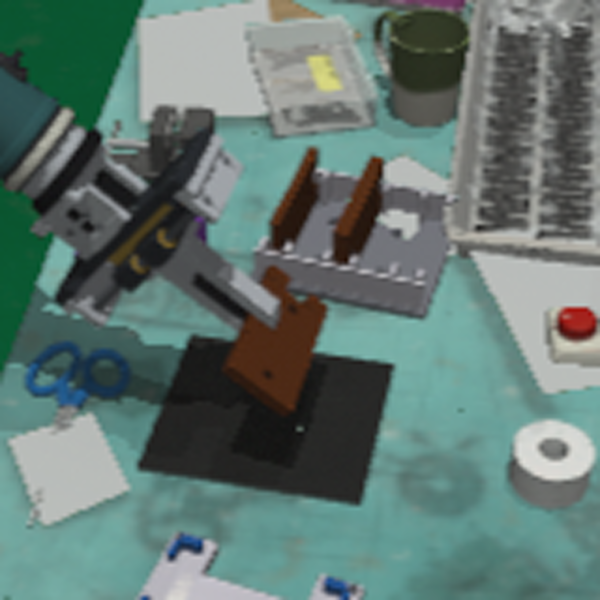

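Side view: the plate is held tilted over the mat at about (275,350) in the crop, and the other two plates still stand. I shift outwards by 30 mm to ease the joints and go down until the edge touches.

```bash
python3 -c "
from h import *
plan([.532,-.066,.05],yaw=-8,tilt=-52)"
```

```text
t 5.92 shift [-21.1  54.5   0.3] rot [-0.2  0.  -0.3] | tcp [ 0.5025 -0.0623  0.1004] rpy [-89.9 -51.7  -8. ] F [ 1.1 -0.6 -0.3] w 11.58 q [-0.36 -0.56  2.37  0.39  0.47 -0.48]
```

```bash
python3 -m creep '[[-10,27,0,0,0,0,255],[-21,54,0,0,0,0,255],[-21,54,0,0,0,0,255],[-21,54,0,0,0,0,255]]'; python3 -c "
from h import *
plan([.532,-.066,.034],yaw=-8,tilt=-52)"
```

```text
time: 6.42
tool_pos: [0.5344, -0.0668, 0.0548]
ee_rot: [-1.57, -0.909, -0.136]
wrist_force: [-0.4, 0.7, -0.2]
width: 0.0114
t 6.42 shift [-18.   10.8   0.5] rot [-0.2  0.1  0.1] | tcp [ 0.5344 -0.0668  0.0548] rpy [-90.  -52.1  -7.8] F [-0.4  0.7 -0.2] w 11.43 q [-0.33 -0.35  2.36  0.59  0.28 -0.69]
```

Joint 5 is close to its limit, so I ease the tilt to 42° while lowering.

```bash
python3 -c "
from h import *
plan([.535,-.066,.040],yaw=-8,tilt=-42)"
```

```text
t 6.42 shift [-11.4   9.5   0.9] rot [-0.2  0.1 10.1] | tcp [ 0.5344 -0.0668  0.0548] rpy [-90.  -52.1  -7.8] F [-0.4  0.7 -0.2] w 11.43 q [-0.33 -0.35  2.36  0.59  0.28 -0.69]
```

```bash
python3 -m creep '[[0,0,0,0,0,10,255],[-11,9,1,0,0,10,255],[-11,9,1,0,0,10,255]]'; python3 -c "
from h import *
plan([.535,-.066,.036],yaw=-8,tilt=-42)
s=robot.snapshot('side');cv2.imwrite('pics/s4.png',cv2.resize(s['color'][120:260,180:320],(600,600),interpolation=cv2.INTER_CUBIC))"
```

```text
time: 6.8
tool_pos: [0.5352, -0.0661, 0.0417]
ee_rot: [-1.572, -0.737, -0.136]
wrist_force: [0.4, 0.7, -0.4]
width: 0.0119
t 6.80 shift [-3.9  4.1  0.1] rot [-0.1  0.2  0.2] | tcp [ 0.5352 -0.0661  0.0417] rpy [-90.  -42.2  -7.8] F [ 0.4  0.7 -0.4] w 11.87 q [-0.3  -0.29  2.24  0.24  0.47 -0.34]
```

View pics/s4.png

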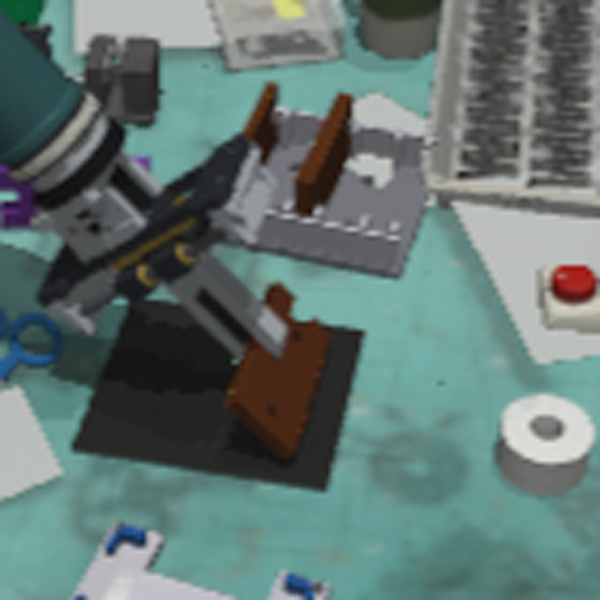

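```bash
python3 -m creep '[[-2,2.2,0,0,0,0,255],[-3,3.7,0,0,0,0,255],[-3,3.7,0,0,0,0,255]]'; python3 -m creep '[[-1.5,1.5,0,0,0,0,255],[-1.5,1.5,0,0,0,0,255]]'
```

```text
time: 7.22
tool_pos: [0.5344, -0.066, 0.0351]
ee_rot: [-1.57, -0.735, -0.137]
wrist_force: [-2.2, 0.1, 2.5]
width: 0.0118
time: 7.48
tool_pos: [0.5358, -0.0663, 0.0349]
ee_rot: [-1.571, -0.738, -0.137]
wrist_force: [-3.7, 1.0, 6.4]
width: 0.0115
```

The edge is on the mat (Fz about 6 N). I open a little so the plate leans on the lower finger.

```bash
python3 -m creep '[[0,0,0,0,0,0,185],[0,0,0,0,0,0,185],[0,0,0,0,0,0,185]]'; python3 -c "
from h import *
plan([.535,-.066,.036],yaw=-8,tilt=-42)
s=robot.snapshot('side');cv2.imwrite('pics/s5.png',cv2.resize(s['color'][120:260,180:320],(600,600),interpolation=cv2.INTER_CUBIC))"
```

```text
time: 7.85
tool_pos: [0.5338, -0.0658, 0.0319]
ee_rot: [-1.57, -0.732, -0.137]
wrist_force: [-0.3, 0.7, -0.3]
width: 0.0256
t 7.85 shift [ 3.7 -2.2 -0.1] rot [-0.1  0.1 -0. ] | tcp [ 0.5338 -0.0658  0.0319] rpy [-90.  -42.   -7.9] F [-0.3  0.7 -0.3] w 25.61 q [-0.3  -0.27  2.25  0.26  0.44 -0.35]
```

View pics/s5.png

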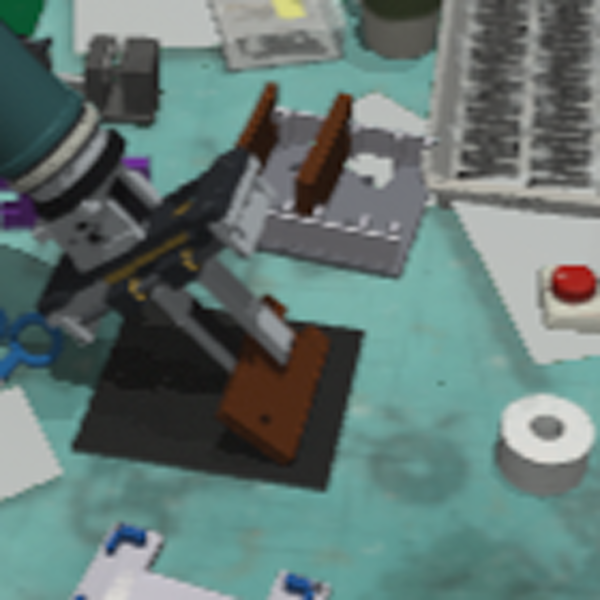

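The plate leans on the lower finger, at about (275,390) in the crop. I retract along the finger axis so it drops flat.

```bash
python3 -m creep '[[0,-62,0,0,0,0,185],[10,-110,0,0,0,0,185],[30,-130,0,0,0,15,100],[30,-130,0,0,0,30,20],[30,-130,0,0,0,41,0]]'; python3 -c "
from h import *
plan([.535,-.066,.12],yaw=-8)
S={n:robot.snapshot(n) for n in ('top','side')}
cv2.imwrite('pics/s6.png',cv2.resize(S['side']['color'][120:260,180:320],(600,600),interpolation=cv2.INTER_CUBIC))
cv2.imwrite('pics/t6.png',cv2.resize(S['top']['color'][120:260,220:360],(600,600),interpolation=cv2.INTER_CUBIC))"
```

```text
time: 8.52
tool_pos: [0.4708, -0.0573, 0.1521]
ee_rot: [-1.571, -0.171, -0.137]
wrist_force: [0.4, 0.6, -0.4]
width: 0.0522
t 8.53 shift [58.4 42.6  0.1] rot [0.  0.2 9.8] | tcp [ 0.4708 -0.0573  0.1521] rpy [-90.   -9.8  -7.8] F [ 0.4  0.6 -0.4] w 52.22 q [-0.26 -0.2   1.76  0.02  1.41 -0.12]
```

View pics/s6.png

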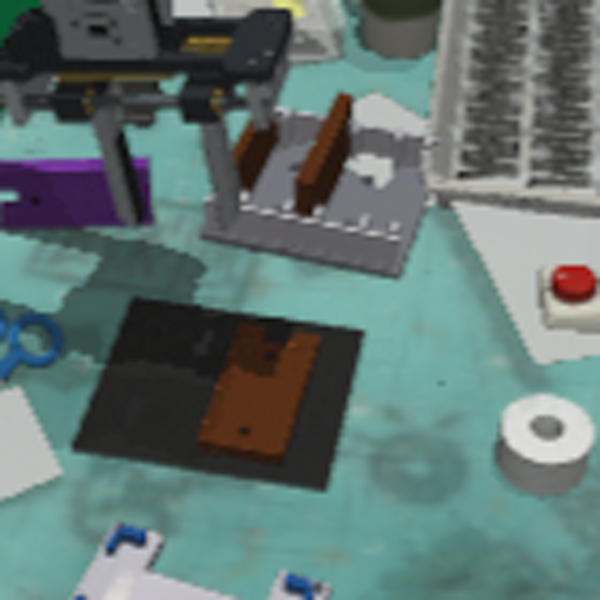

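View pics/t6.png

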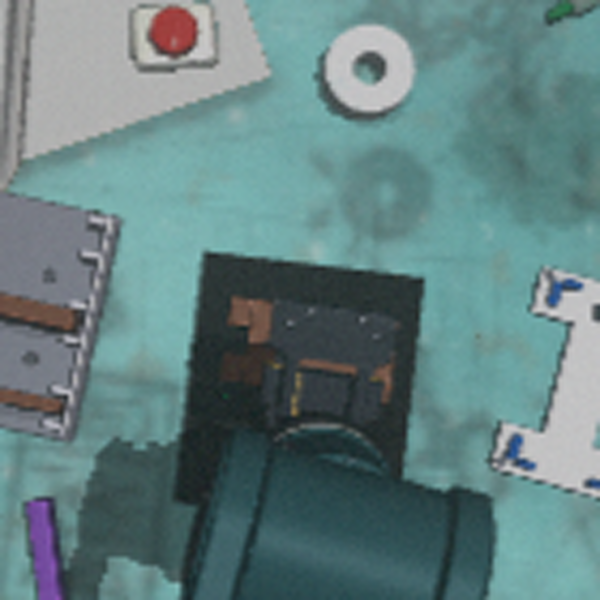

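The plate lies flat on the mat, let go, with its notch towards +y. I move the arm back for a clean top view.

```bash
python3 -m creep '[[-50,0,0,0,0,10,0],[-110,0,0,0,0,10,0],[-150,-20,0,0,0,10,0],[-150,-20,0,0,0,10,0]]'; python3 - <<'E'
from h import *
plan([.535,-.066,.12],yaw=-8)
S={n:robot.snapshot(n) for n in ('top','side')}
for n in S: 
    cv2.imwrite(f'pics/{n}7.png',cv2.resize(S[n]['color'][100:260,180:340] if n=='side' else S[n]['color'][120:280,220:380],(600,600),interpolation=cv2.INTER_CUBIC))
    h=cv2.cvtColor(S[n]['color'],cv2.COLOR_BGR2HSV); m=cv2.inRange(h,(0,70,25),(18,255,220))
    k,l,st,c=cv2.connectedComponentsWithStats(m)
    for i in range(1,k):
        if st[i,4]>80 and 200<c[i][0]<340 and 130<c[i][1]<270:
            cs=cv2.findContours((l==i).astype(np.uint8),cv2.RETR_EXTERNAL,cv2.CHAIN_APPROX_NONE)[0][0][:,0]
            w=np.array([ray(S[n],p,0.014)[:2] for p in cs]).astype(np.float32)*1000
            print(n,c[i].round(1),st[i],[np.round(q,1) for q in cv2.minAreaRect(w)])
E
```

```text
time: 9.12
tool_pos: [0.3187, -0.0361, 0.1435]
ee_rot: [-1.571, -0.001, -0.137]
wrist_force: [0.3, -0.4, 0.2]
width: 0.0935
t 9.12 shift [ 2.183e+02  2.370e+01 -1.000e-01] rot [-0.   0.1  0.1] | tcp [ 0.3187 -0.0361  0.1435] rpy [-90.   -0.1  -7.9] F [ 0.3 -0.4  0.2] w 93.48 q [-0.29 -0.44  1.94  0.    1.64 -0.15]
top [216.9 189.8] [197 184  40  13 181] [array([559. , 158.6]), array([121.2,  13.8]), np.float64(77.9)]
top [292.6 201.5] [271 189  42  25 715] [array([526.7, -68. ]), array([117.9,  58.9]), np.float64(81.9)]
top [213.8 210.4] [194 206  40  10 110] [array([496.8, 167.5]), array([120.7,   8.3]), np.float64(79.4)]
side [238.4 153.9] [232 140  13  26 152] [array([494.9, 215.6]), array([152.4,  29. ]), np.float64(78.6)]
side [255.3 156.4] [249 142  13  28 194] [array([555.7, 205.9]), array([163.5,  31.7]), np.float64(76.9)]
side [239.8 211.7] [226 195  29  34 637] [array([527.6, -72.9]), array([131.1,  62.9]), np.float64(82.1)]
```

View pics/top7.png

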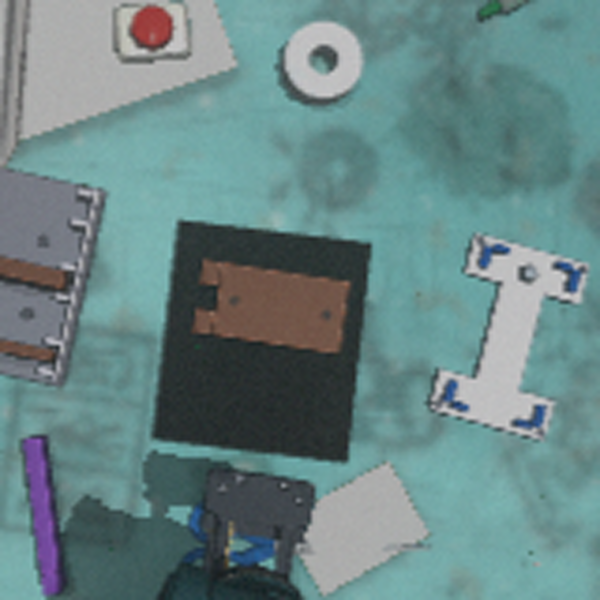

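The plate is at about (281,305) in the crop, long axis at 82°, notch left (+y). Now I measure the jig.

```bash
python3 - <<'E'
from h import *
S={n:robot.snapshot(n) for n in ('top','side')}
for n in S:
    img=S[n]['color'];h=cv2.cvtColor(img,cv2.COLOR_BGR2HSV)
    roi=(slice(170,245),slice(325,390)) if n=='top' else (slice(235,292),slice(185,265))
    # anything not teal: white or blue
    H=h[roi]; white=(H[...,1]<45)&(H[...,2]>120); blue=(H[...,0]>105)&(H[...,0]<135)&(H[...,1]>70)
    m=np.zeros(h.shape[:2],np.uint8); m[roi]=(white|blue)*255
    k,l,st,c=cv2.connectedComponentsWithStats(m); i=1+np.argmax(st[1:,4])
    cs=cv2.findContours((l==i).astype(np.uint8),cv2.RETR_EXTERNAL,cv2.CHAIN_APPROX_NONE)[0][0][:,0]
    w=np.array([ray(S[n],p,0.012)[:2] for p in cs]).astype(np.float32)*1000
    print(n,st[i],[np.round(q,1) for q in cv2.minAreaRect(w)])
    mb=np.zeros(h.shape[:2],np.uint8); mb[roi]=blue*255
    k,l,st,c=cv2.connectedComponentsWithStats(mb)
    for i in range(1,k):
        if st[i,4]>4: print('  blue',c[i].round(1),st[i,4],ray(S[n],c[i],.022)[:2].round(4))
    for q in ('jig_nest','jig_pin','jig','plate_a_mid','plate_a_notch'):
        print('  ',q,[(np.round(d['point'],3).tolist(),round(d['p'],2)) for d in robot.landmark_of(q,n)[:3]])
a=S['top']['color'][170:250,320:400];cv2.imwrite('pics/tj.png',cv2.resize(a,(600,600),interpolation=cv2.INTER_CUBIC))
a=S['side']['color'][230:300,185:265];cv2.imwrite('pics/sj.png',cv2.resize(a,(640,560),interpolation=cv2.INTER_CUBIC))
E
```

```text
top [335 182  42  56 982] [array([ 505. , -261.1]), array([ 96.7, 147.2]), np.float64(75.1)]
  blue [350.7 187.2] 21 [ 0.571  -0.2441]
  blue [371.6 192.9] 21 [ 0.5545 -0.307 ]
  blue [340.4 225.2] 23 [ 0.4568 -0.213 ]
  blue [361.6 231.3] 22 [ 0.4394 -0.2762]
   jig_nest [([0.505, -0.266, 0.013], 0.94)]
   jig_pin [([0.557, -0.274, 0.018], 0.98)]
   jig [([0.503, -0.261, -0.003], 0.68)]
   plate_a_mid [([0.553, 0.15, 0.041], 0.76), ([0.366, 0.108, 0.033], 0.75)]
   plate_a_notch [([0.568, 0.202, 0.039], 0.55), ([0.308, 0.095, 0.034], 0.48)]
side [ 192  242   65   43 1078] [array([ 505.9, -262.6]), array([ 96.5, 150.2]), np.float64(75.1)]
  blue [208.9 244.8] 32 [ 0.4575 -0.2179]
  blue [249.8 257.2] 33 [ 0.5718 -0.2485]
  blue [198.4 263.6] 38 [ 0.4406 -0.2815]
  blue [240.9 277.4] 37 [ 0.5549 -0.3126]
   jig_nest [([0.505, -0.264, 0.017], 0.86)]
   jig_pin [([0.55, -0.28, 0.015], 0.84)]
   jig [([0.509, -0.264, -0.004], 0.59)]
   plate_a_mid [([0.362, 0.106, 0.025], 0.95), ([0.559, 0.148, 0.038], 0.68)]
   plate_a_notch [([0.308, 0.096, 0.03], 0.97), ([0.675, -0.416, -0.002], 0.62), ([0.567, 0.199, 0.041], 0.58)]
```

View pics/tj.png

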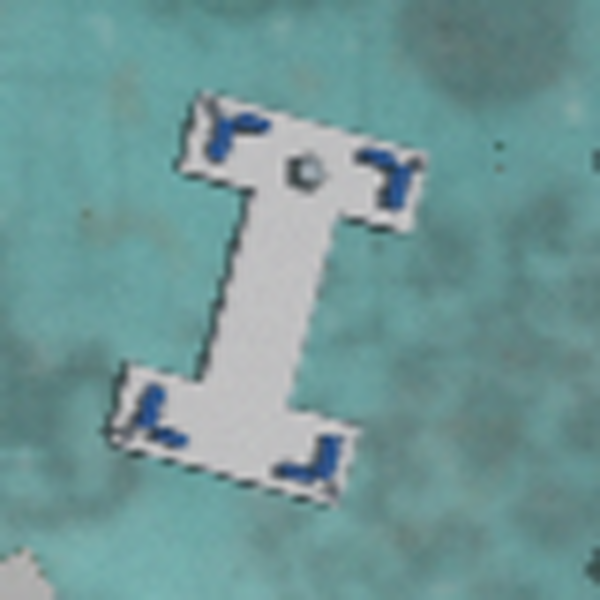

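View pics/sj.png

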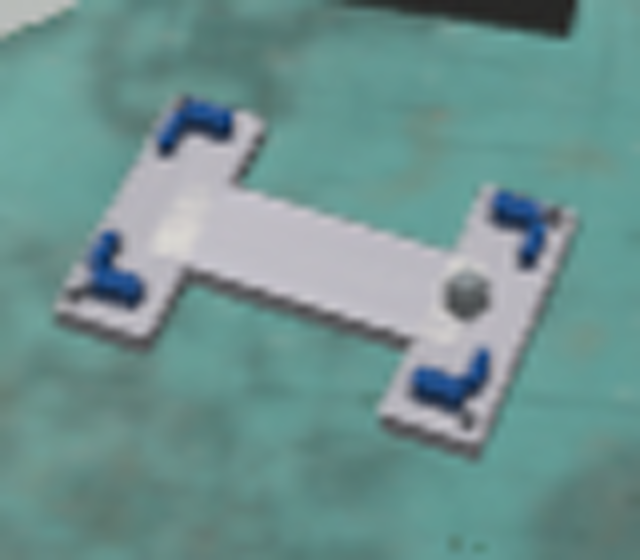

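Jig: the four blue lugs and the outline agree on centre (0.505,-0.261) and yaw -15°. This predicts the pin at (0.555,-0.274), and the network reports (0.557,-0.274). Now I regrasp the plate across its width.

```bash
python3 -m creep '[[55,10,0,0,0,0,0],[110,30,0,0,0,0,0],[170,50,0,0,0,0,0],[210,75,0,0,0,0,0],[210,75,0,0,0,0,0]]'; python3 -c "
from h import *
plan([.527,-.068,.04],yaw=-8)
robot.snapshot('top')
plan([.527,-.068,.04],yaw=-8)
s=robot.snapshot('side');cv2.imwrite('pics/s8.png',cv2.resize(s['color'][120:260,180:320],(600,600),interpolation=cv2.INTER_CUBIC))
plan([.527,-.068,.04],yaw=-8)
"
```

```text
time: 10.45
tool_pos: [0.5278, -0.0649, 0.0634]
ee_rot: [-1.57, 0.011, -0.137]
wrist_force: [-0.6, -0.8, 0.4]
width: 0.0933
t 10.45 shift [-0.1 23.4 -3.2] rot [-0.1  0.2 -0.6] | tcp [ 0.5278 -0.0649  0.0634] rpy [-89.9   0.6  -7.8] F [-0.6 -0.8  0.4] w 93.29 q [-0.23  0.13  1.61  0.    1.41 -0.09]
t 10.50 shift [ 0.3 25.4 -3.2] rot [-0.   0.2 -0.5] | tcp [ 0.5274 -0.0648  0.0654] rpy [-90.    0.5  -7.8] F [-1.1 -0.5  0. ] w 93.5 q [-0.23  0.12  1.61  0.    1.41 -0.09]
t 10.55 shift [ 0.1 26.9 -3.1] rot [-0.   0.2 -0.3] | tcp [ 0.5275 -0.0649  0.0669] rpy [-90.    0.3  -7.8] F [0.3 0.1 0.8] w 93.74 q [-0.23  0.12  1.61 -0.    1.41 -0.09]
```

View pics/s8.png

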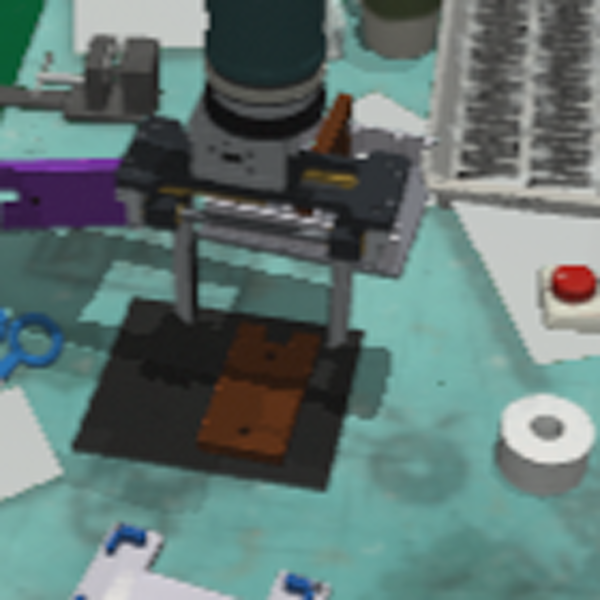

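```bash
python3 -m creep '[[0,25,-3,0,0.2,0,0],[0,45,-3,0,0.2,0,0],[0,54,-3,0,0.2,0,0],[0,58,-3,0,0.2,0,0],[0,58,-3,0,0.2,0,0]]'; python3 -c "
from h import *
plan([.527,-.068,.007],yaw=-8)
robot.snapshot('top')
plan([.527,-.068,.007],yaw=-8)
"
```

```text
time: 11.18
tool_pos: [0.5277, -0.068, 0.0106]
ee_rot: [-1.571, 0.002, -0.14]
wrist_force: [0.1, -0.7, 0.4]
width: 0.0939
t 11.18 shift [-0.7  3.6 -0.1] rot [-0.  -0.  -0.1] | tcp [ 0.5277 -0.068   0.0106] rpy [-90.    0.1  -8. ] F [ 0.1 -0.7  0.4] w 93.89 q [-0.23  0.17  1.68 -0.    1.3  -0.09]
t 11.22 shift [-0.9  3.7 -0.1] rot [-0.  -0.  -0.1] | tcp [ 0.5279 -0.0681  0.0107] rpy [-90.    0.1  -8. ] F [0.5 0.2 0.3] w 94.07 q [-0.23  0.17  1.68  0.    1.3  -0.09]
```

```bash
python3 -m creep '[[-1,3,0,0,0,0,0],[-1,5,0,0,0,0,0],[-1,5,0,0,0,0,255],[-1,5,0,0,0,0,255],[-1,5,0,0,0,0,255]]';python3 -m creep '[[0,0,0,0,0,0,255],[0,0,0,0,0,0,255],[0,0,0,0,0,0,255]]'; python3 -c "
from h import *
plan([.527,-.068,.007],yaw=-8)"
```

```text
time: 11.85
tool_pos: [0.5265, -0.0678, 0.0047]
ee_rot: [-1.57, 0.003, -0.14]
wrist_force: [-0.4, 0.5, 0.3]
width: 0.067
time: 12.22
tool_pos: [0.5265, -0.0678, 0.0047]
ee_rot: [-1.57, 0.003, -0.14]
wrist_force: [0.8, 0.5, -0.1]
width: 0.0594
t 12.22 shift [ 0.5 -2.3 -0.1] rot [-0.  -0.  -0.2] | tcp [ 0.5265 -0.0678  0.0047] rpy [-90.    0.2  -8. ] F [ 0.8  0.5 -0.1] w 59.39 q [-0.23  0.18  1.68  0.    1.28 -0.09]
```

Gripped at 59.4 mm. I lift and carry it towards the jig, turning by -97°.

```bash
python3 -m creep '[[0,-30,0,0,0,0,255],[0,-80,0,0,0,0,255],[-5,-85,-50,0,10,0,255],[-5,-85,-90,0,20,0,255],[-5,-85,-120,0,30,0,255]]'; python3 -c "
from h import *
plan([.5054,-.2605,.08],yaw=-105)"
```

```text
time: 12.85
tool_pos: [0.5044, -0.1874, 0.0896]
ee_rot: [-1.572, 0.003, -0.67]
wrist_force: [-0.1, -0.4, -0.6]
width: 0.0598
t 12.85 shift [ 46.2   9.6 -56.7] rot [ 0.2 66.6 -0.1] | tcp [ 0.5044 -0.1874  0.0896] rpy [-90.1   0.2 -38.4] F [-0.1 -0.4 -0.6] w 59.81 q [-0.46  0.12  1.57 -0.    1.46  0.21]
```

```bash
python3 -m creep '[[20,5,-25,0,10,0,255],[40,10,-50,0,20,0,255],[46,10,-57,0,30,0,255],[46,10,-57,0,40,0,255],[46,10,-57,0,50,0,255]]'; python3 -c "
from h import *
plan([.5054,-.2605,.07],yaw=-105)"
```

```text
time: 13.48
tool_pos: [0.5056, -0.2593, 0.079]
ee_rot: [-1.575, 0.002, -1.543]
wrist_force: [0.6, -0.1, -1.1]
width: 0.0593
t 13.47 shift [ 1.2  9.  -0.2] rot [ 0.3 16.6 -0.1] | tcp [ 0.5056 -0.2593  0.079 ] rpy [-90.3   0.1 -88.4] F [ 0.6 -0.1 -1.1] w 59.32 q [-0.57  0.19  1.51 -0.    1.45  0.97]
```

```bash
python3 -m creep '[[1,9,0,0,9,0,255],[1,15,0,0,16.6,0,255],[1,20,0,0,16.6,0,255],[1,20,0,0,16.6,0,255],[1,20,0,0,16.6,0,255]]'; python3 -c "
from h import *
plan([.5054,-.2605,.05],yaw=-105)
S={n:robot.snapshot(n) for n in ('top','side')}
cv2.imwrite('pics/s9.png',cv2.resize(S['side']['color'][215:305,170:270],(666,600),interpolation=cv2.INTER_CUBIC))
cv2.imwrite('pics/t9.png',cv2.resize(S['top']['color'][160:260,305:405],(600,600),interpolation=cv2.INTER_CUBIC))
plan([.5054,-.2605,.05],yaw=-105)
"
```

```text
time: 14.1
tool_pos: [0.5061, -0.2603, 0.0598]
ee_rot: [-1.574, -0.0, -1.825]
wrist_force: [0.5, -0.3, -1.4]
width: 0.0597
t 14.10 shift [ 0.4  9.8 -0.6] rot [0.2 0.4 0. ] | tcp [ 0.5061 -0.2603  0.0598] rpy [ -90.2   -0.  -104.6] F [ 0.5 -0.3 -1.4] w 59.67 q [-0.57  0.2   1.53 -0.    1.41  1.25]
t 14.20 shift [ 0.3  9.9 -0.7] rot [0.2 0.4 0. ] | tcp [ 0.5062 -0.2603  0.0599] rpy [ -90.2   -0.  -104.6] F [ 0.5  0.1 -0.9] w 59.3 q [-0.57  0.2   1.53 -0.    1.41  1.25]
```

View pics/s9.png

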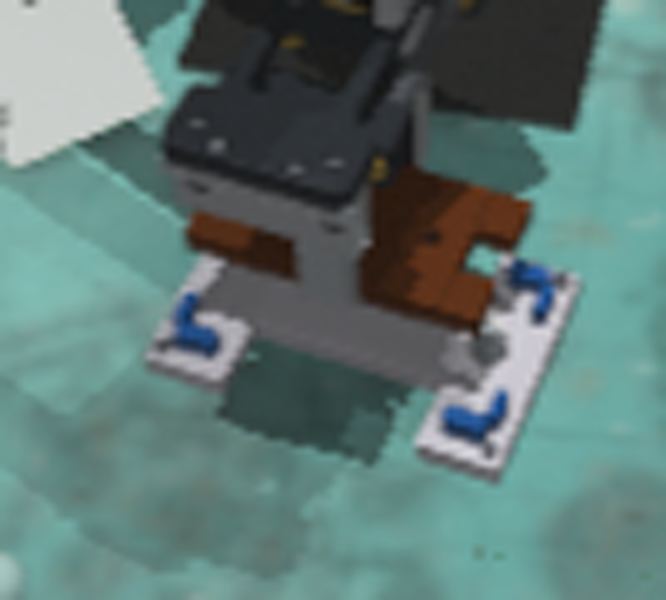

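View pics/t9.png

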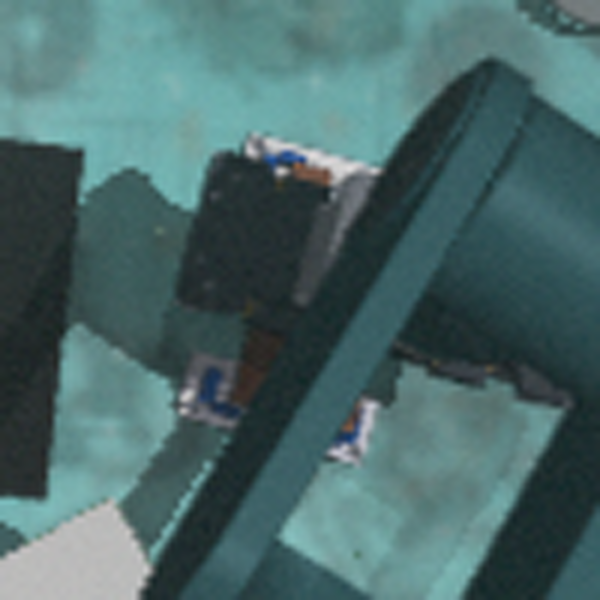

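The side view shows the plate over the nest, with its notch towards the pin. I overlay the predicted outlines of plate and jig to check the fit.

```bash
python3 - <<'E'
from h import *
s=robot.snapshot('side'); k=6; x0,y0=170,205
im=cv2.resize(s['color'][y0:305,x0:270],None,fx=k,fy=k,interpolation=cv2.INTER_CUBIC)
def poly(c,yaw,L,W,z,col):
    a=np.radians(yaw);u=np.array([np.cos(a),np.sin(a)]);v=np.array([-u[1],u[0]])
    P=[np.r_[c+sx*L/2*u+sy*W/2*v,z] for sx,sy in((1,1),(1,-1),(-1,-1),(-1,1))]
    q=np.array([(proj(s,p)+.5-[x0,y0])*k for p in P]).astype(np.int32); cv2.polylines(im,[q],True,col,1)
poly(np.array([.5061,-.2603]),-14.6,.120,.060,.0692,(0,255,255))
poly(np.array([.5061,-.2603]),-14.6,.120,.060,.0572,(0,255,0))
poly(np.array([.5054,-.2605]),-15,.148,.096,.012,(255,0,255))
cv2.imwrite('pics/o9.png',im)
E
```

```text
(no output)
```

View pics/o9.png

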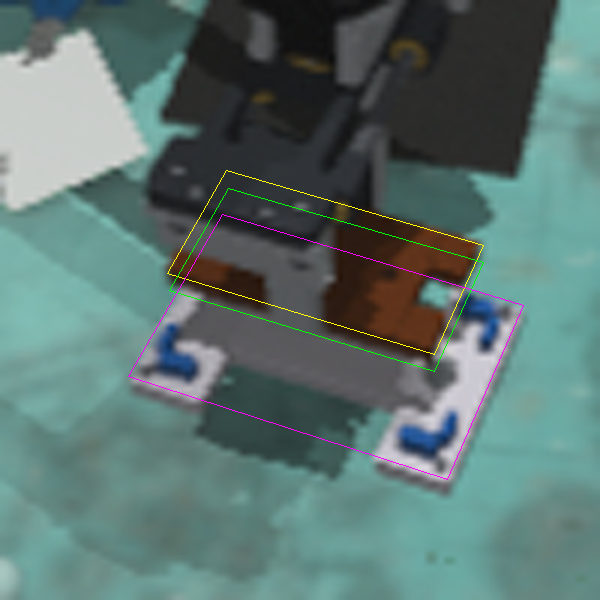

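```bash
python3 -m creep '[[0,15,-1,0,0.4,0,255],[0,27,-1,0,0.4,0,255],[0,27,-1,0,0.4,0,255],[0,27,-1,0,0.4,0,255]]'; python3 - <<'E'
from h import *
plan([.5054,-.2605,.03],yaw=-105)
s=robot.snapshot('side'); k=8; x0,y0=185,225
im=cv2.resize(s['color'][y0:295,x0:265],None,fx=k,fy=k,interpolation=cv2.INTER_CUBIC)
cv2.imwrite('pics/o10.png',im)
E
```

```text
time: 14.75
tool_pos: [0.5049, -0.2599, 0.0323]
ee_rot: [-1.575, 0.0, -1.833]
wrist_force: [0.6, 0.1, -0.6]
width: 0.0597
t 14.75 shift [0.5 2.3 0.6] rot [ 0.2 -0.  -0. ] | tcp [ 0.5049 -0.2599  0.0323] rpy [ -90.2    0.  -105. ] F [ 0.6  0.1 -0.6] w 59.67 q [-0.57  0.23  1.56 -0.    1.35  1.26]
```

View pics/o10.png

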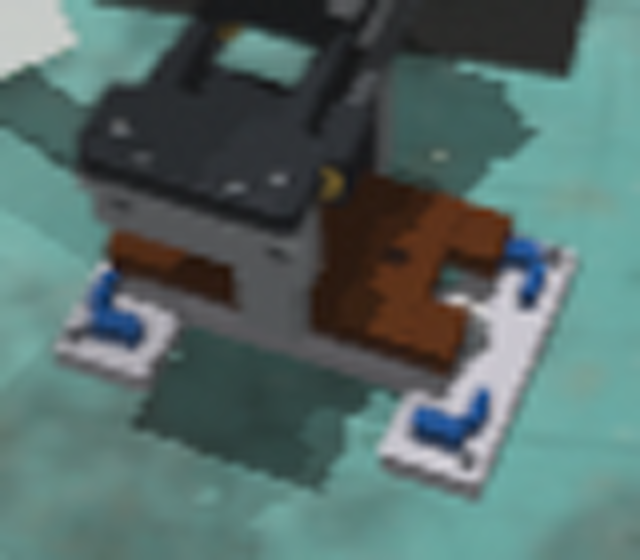

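```bash
python3 -m creep '[[0.5,4,0.5,0,0,0,255],[0.5,7,0.5,0,0,0,255],[0.5,10,0.5,0,0,0,255],[0.5,10,0.5,0,0,0,255]]'; python3 - <<'E'
from h import *
plan([.5054,-.2605,.0147],yaw=-105)
s=robot.snapshot('side'); k=8; x0,y0=185,225
im=cv2.resize(s['color'][y0:295,x0:265],None,fx=k,fy=k,interpolation=cv2.INTER_CUBIC)
cv2.imwrite('pics/o11.png',im)
E
```

```text
time: 15.3
tool_pos: [0.5058, -0.2612, 0.0235]
ee_rot: [-1.573, -0.001, -1.834]
wrist_force: [-0.5, -0.6, 3.0]
width: 0.0596
t 15.30 shift [-0.6  8.8 -0.5] rot [ 0.1 -0.1  0.1] | tcp [ 0.5058 -0.2612  0.0235] rpy [-9.010e+01 -1.000e-01 -1.051e+02] F [-0.5 -0.6  3. ] w 59.56 q [-0.58  0.24  1.57 -0.    1.34  1.26]
```

View pics/o11.png

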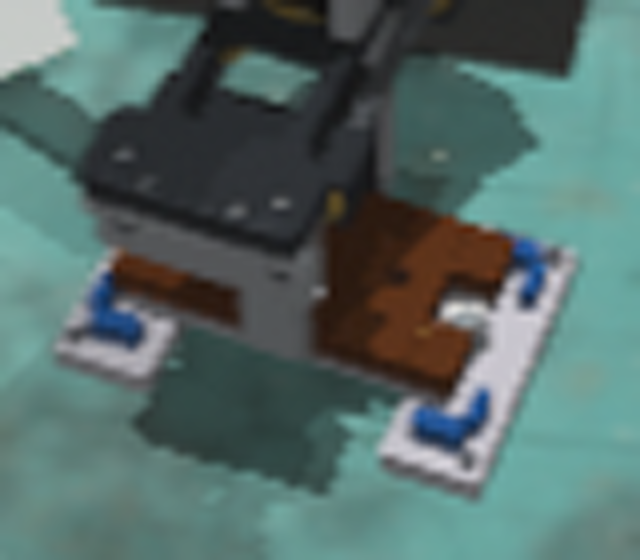

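Fz is +3 N, so something touches at lug height. I overlay models of plate and nest to find the lateral offset.

```bash
cat > ov.py <<'E'
from h import *
import sys
cx,cy,yaw,zb,out=float(sys.argv[1]),float(sys.argv[2]),float(sys.argv[3]),float(sys.argv[4]),sys.argv[5]
s=robot.snapshot('side'); k=14; x0,y0=222,245
im=cv2.resize(s['color'][y0:287,x0:262],None,fx=k,fy=k,interpolation=cv2.INTER_CUBIC)
def pl(c,yaw,pts,z,col,cl=True):
    a=np.radians(yaw);u=np.array([np.cos(a),np.sin(a)]);v=np.array([-u[1],u[0]])
    q=np.array([(proj(s,np.r_[np.array(c)+x*u+y*v,z])+.5-[x0,y0])*k for x,y in pts]).astype(np.int32); cv2.polylines(im,[q],cl,col,1)
P=[(.06,.03),(.06,.01),(.044,.01),(.044,-.01),(.06,-.01),(.06,-.03),(-.06,-.03),(-.06,.03)]
pl((cx,cy),yaw,P,zb+.012,(0,255,255)); pl((cx,cy),yaw,P,zb,(0,255,0))
J=(.5056,-.2601)
pl(J,-15,[(.0625,.0325),(.0625,-.0325),(-.0625,-.0325),(-.0625,.0325)],.022,(255,0,255))
pl(J,-15,[(.074,.048),(.074,-.048),(-.074,-.048),(-.074,.048)],.012,(255,255,255))
cv2.imwrite(out,im)
E
python3 ov.py .5058 -.2612 -15 .0215 pics/o12.png
```

```text
(no output)
```

View pics/o12.png

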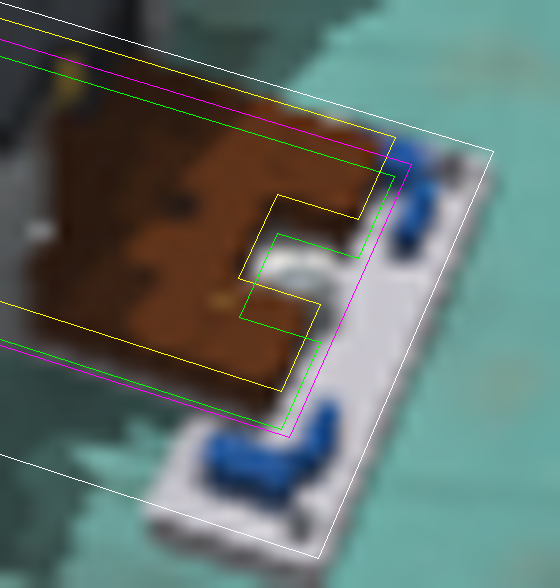

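```bash
python3 -m creep '[[0,2,0,0,0,0,255],[0,2,0,0,0,0,255]]'; python3 -c "
from h import *
robot.snapshot('side')
plan([.5054,-.2605,.0147],yaw=-105)
o=robot.get_obs();print(o['wrist_torque'])"
```

```text
time: 15.65
tool_pos: [0.5058, -0.2615, 0.0206]
ee_rot: [-1.572, -0.002, -1.833]
wrist_force: [2.3, -4.2, 0.6]
width: 0.0596
t 15.70 shift [-0.8  5.9 -0.7] rot [ 0.1 -0.   0.1] | tcp [ 0.5058 -0.2615  0.0206] rpy [-9.01e+01 -1.00e-01 -1.05e+02] F [ 1.6 -3.6  1. ] w 59.51 q [-0.58  0.24  1.57 -0.    1.33  1.26]
[-0.77264827 -0.19815205  0.13485833]
```

The plate slipped past the lug tops and is now pushed towards -y by the +y lugs. I shift 1 mm that way and go on down.

```bash
python3 -m creep '[[1.2,0,0.3,0,0,0,255],[1.2,3,0.3,0,0,0,255],[1.2,3,0.3,0,0,0,255]]'; python3 -c "
from h import *
plan([.5054,-.2605,.0147],yaw=-105)
o=robot.get_obs();print(o['wrist_torque'])"
```

```text
time: 16.08
tool_pos: [0.5058, -0.2616, 0.0175]
ee_rot: [-1.573, 0.0, -1.833]
wrist_force: [2.7, -1.6, 1.8]
width: 0.0597
t 16.07 shift [-0.9  2.8 -0.7] rot [ 0.1 -0.  -0. ] | tcp [ 0.5058 -0.2616  0.0175] rpy [ -90.1    0.  -105. ] F [ 2.7 -1.6  1.8] w 59.74 q [-0.58  0.24  1.58 -0.    1.33  1.26]
[-0.23502377 -0.48242679  0.09862744]
```

```bash
python3 -m creep '[[0.5,0,1.2,0,0,0,255],[0.5,2,1.2,0,0,0,255],[0.5,3.5,1.2,0,0,0,255],[0.5,3.5,1.2,0,0,0,255]]'; python3 -c "
from h import *
plan([.5054,-.2605,.0147],yaw=-105)
o=robot.get_obs();print(o['wrist_torque'])
s=robot.snapshot('side'); cv2.imwrite('pics/o13.png',cv2.resize(s['color'][225:295,185:265],None,fx=8,fy=8,interpolation=cv2.INTER_CUBIC))"
```

```text
time: 16.58
tool_pos: [0.5056, -0.262, 0.0147]
ee_rot: [-1.576, 0.001, -1.833]
wrist_force: [-0.8, 2.1, 5.4]
width: 0.0595
t 16.57 shift [-1.4  0.  -0.6] rot [ 0.3 -0.  -0. ] | tcp [ 0.5056 -0.262   0.0147] rpy [ -90.3    0.  -105. ] F [-0.8  2.1  5.4] w 59.55 q [-0.58  0.25  1.58 -0.    1.32  1.26]
[0.40819531 0.21415886 0.09309846]
```

View pics/o13.png

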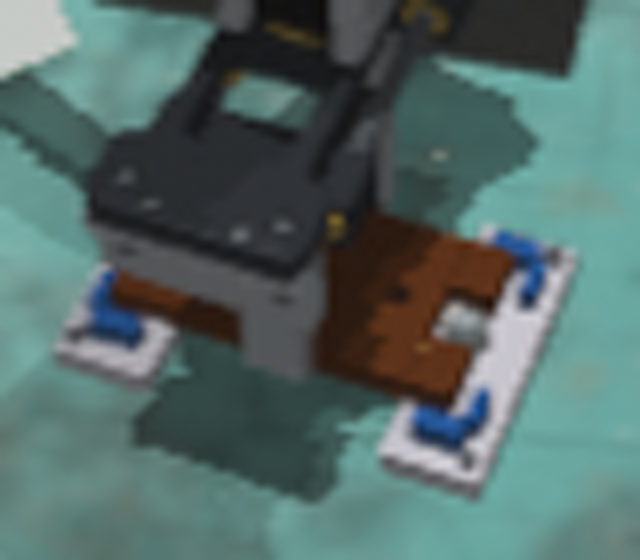

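The pin at (465,320) stands in the notch and the TCP is at the expected seated height. I press a little to confirm.

```bash
python3 -m creep '[[-0.3,1,0,0,0,0,255],[-0.3,1,0,0,0,0,255]]'; python3 -c "
from h import *
plan([.5054,-.2605,.0147],yaw=-105)
o=robot.get_obs();print(o['wrist_torque'])"
```

```text
time: 16.88
tool_pos: [0.5057, -0.262, 0.0147]
ee_rot: [-1.576, 0.0, -1.833]
wrist_force: [-2.7, 2.0, 9.6]
width: 0.0592
t 16.88 shift [-1.4  0.  -0.7] rot [ 0.3 -0.  -0. ] | tcp [ 0.5057 -0.262   0.0147] rpy [ -90.3    0.  -105. ] F [-2.7  2.   9.6] w 59.15 q [-0.58  0.25  1.58 -0.    1.32  1.26]
[0.51446235 0.56843651 0.15273045]
```

```bash
python3 -m creep '[[0,-1,0,0,0,0,60],[0,-1,0,0,0,0,60],[0,-1,0,0,0,0,60],[0,-1,0,0,0,0,60]]'; python3 -m creep '[[0,-20,0,0,0,0,60],[0,-60,0,0,0,0,60],[0,-120,0,0,0,0,60],[-60,-150,-40,0,0,0,60],[-120,-150,-80,0,0,0,60]]'
```

```text
time: 17.38
tool_pos: [0.506, -0.2621, 0.0136]
ee_rot: [-1.575, 0.0, -1.833]
wrist_force: [0.3, 0.9, 0.0]
width: 0.0719
time: 18.0
tool_pos: [0.4694, -0.1485, 0.1655]
ee_rot: [-1.569, -0.0, -1.835]
wrist_force: [0.3, 0.4, 0.8]
width: 0.0717
```

```bash
python3 -m creep '[[-60,0,-60,0,0,0,60],[-100,0,-120,0,0,0,60],[-100,0,-160,0,0,0,60],[-100,0,-160,0,0,0,60]]'; python3 - <<'E'
from h import *
S={n:robot.snapshot(n) for n in ('top','side')}
plan([.5,0,.2])
for n in S:
    h=cv2.cvtColor(S[n]['color'],cv2.COLOR_BGR2HSV); m=cv2.inRange(h,(0,70,25),(18,255,220))
    k,l,st,c=cv2.connectedComponentsWithStats(m)
    for i in range(1,k):
        if st[i,4]>80 and 180<c[i][0]<400 and 130<c[i][1]<290:
            cs=cv2.findContours((l==i).astype(np.uint8),cv2.RETR_EXTERNAL,cv2.CHAIN_APPROX_NONE)[0][0][:,0]
            w=np.array([ray(S[n],p,0.024)[:2] for p in cs]).astype(np.float32)*1000
            print(n,c[i].round(1),st[i],[np.round(q,1) for q in cv2.minAreaRect(w)])
a=cv2.resize(S['top']['color'][170:250,320:400],(400,400),interpolation=cv2.INTER_CUBIC)
b=cv2.resize(S['side']['color'][225:295,185:265],(400,350),interpolation=cv2.INTER_CUBIC)
cv2.imwrite('pics/f1.png',np.hstack([a,np.vstack([b,np.zeros((50,400,3),np.uint8)])]))
cv2.imwrite('pics/f2.png',S['side']['color'])
E
```

```text
time: 18.5
tool_pos: [0.3375, -0.009, 0.1631]
ee_rot: [-1.573, 0.0, -1.83]
wrist_force: [0.0, -0.9, 0.4]
width: 0.072
t 18.60 shift [-51.4 -36.6 151.9] rot [0. 0. 0.] | tcp [ 0.3399 -0.0104  0.1636] rpy [ -90.1   -0.  -105. ] F [-0.1 -0.4 -0.8] w 71.98 q [-0.2  -0.39  1.87 -0.    1.67  1.63]
top [216.9 189.8] [197 184  40  13 183] [array([558.2, 157.4]), array([120.3,  13.7]), np.float64(77.7)]
top [355.2 210.7] [342 189  28  43 703] [array([ 503.6, -257.7]), array([ 57.4, 117.8]), np.float64(75.1)]
top [213.7 210.4] [194 206  40  10 109] [array([496.5, 166.2]), array([119.8,   8. ]), np.float64(79.0)]
side [238.4 153.9] [232 140  13  26 152] [array([496.3, 202.4]), array([150.5,  28.6]), np.float64(78.6)]
side [255.3 156.4] [249 142  13  28 194] [array([556.4, 192.8]), array([161.5,  31.3]), np.float64(76.9)]
side [223.4 259.5] [199 245  50  30 883] [array([ 504.2, -262.9]), array([ 64.8, 119.3]), np.float64(74.2)]
```

View pics/f1.png

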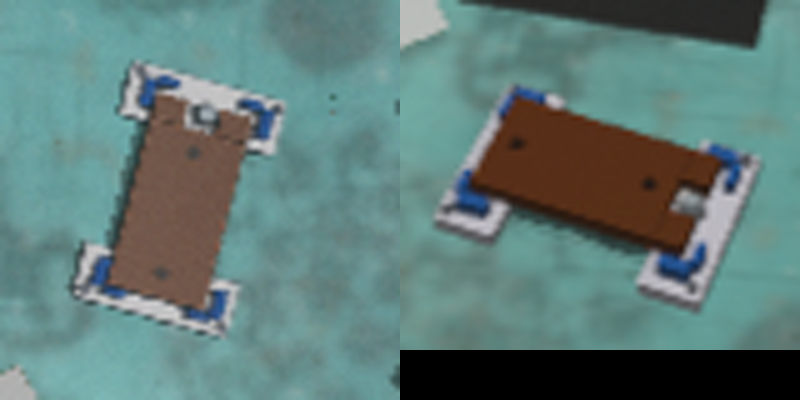

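View pics/f2.png

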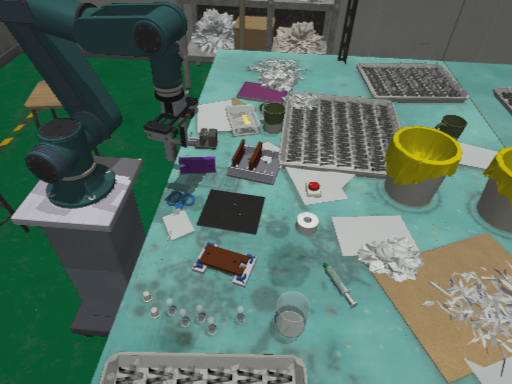

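```bash
python3 - <<'E'
from h import *
S={n:robot.snapshot(n) for n in ('top','side')}
cv2.imwrite('pics/f3.png',cv2.resize(S['top']['color'][180:240,330:385],None,fx=10,fy=10,interpolation=cv2.INTER_CUBIC))
cv2.imwrite('pics/f4.png',cv2.resize(S['side']['color'][238:290,188:260],None,fx=11,fy=11,interpolation=cv2.INTER_CUBIC))
for n in S:
  print(n,[(np.round(d['point'],3).tolist(),round(d['p'],2)) for q in('plate_a_mid','plate_a_notch') for d in robot.landmark_of(q,n)])
E
```

```text
top [([0.556, 0.149, 0.044], 0.78), ([0.366, 0.105, 0.032], 0.49), ([0.571, 0.201, 0.039], 0.75), ([0.309, 0.096, 0.031], 0.59)]
side [([0.361, 0.108, 0.027], 0.8), ([0.554, 0.146, 0.037], 0.7), ([0.494, 0.159, 0.011], 0.19), ([0.307, 0.1, 0.029], 0.74), ([0.568, 0.2, 0.039], 0.73)]
```

View pics/f3.png

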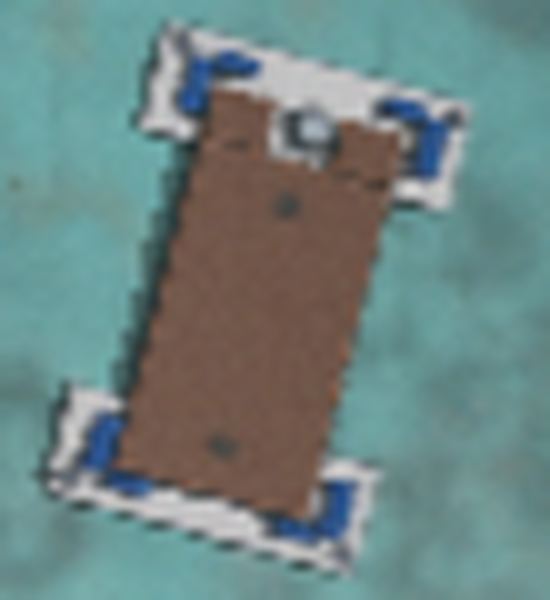

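View pics/f4.png

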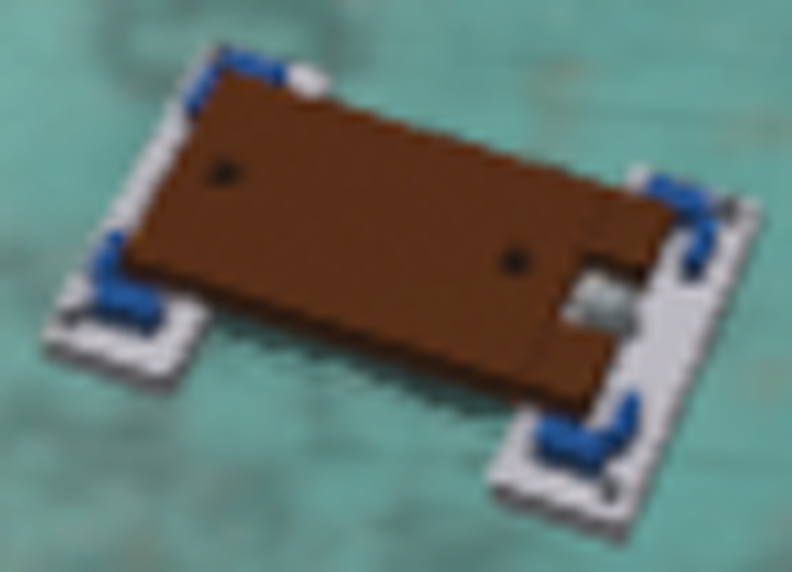

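All four lugs are visible around the plate and the pin stands in the notch. The other two plates are upright in the rack, the bystanders look unmoved and the arm is clear. I hand the job in.

```bash
python3 -c "
from bench import robot
print(robot.close_job())"
```

```text
the job is handed in; nothing more can be done
None
```

I laid the 12 mm plate flat on the mat, let it go, then regrasped it across its width and set it in the jig's nest with the notch round the pin. The job is handed in, after about 19 s of the 58 s, and no verdict was reported.

- **Finding the plate:** I pinched only the plate farthest from the robot. It read 11.6 to 12.0 mm, and its apparent thickness in the top view fell between the other two (10.8 mm against 13.5 and 8.0). I did not pinch the other two.
- **Mat:** I tilted the plate 42°, rested its edge on the mat, opened the fingers slightly and pulled back. In both views it lay flat and well inside the mat. The drop fell from that tilt; I did not lower it all the way.
- **Jig:** On the way down the plate touched the lugs with small forces (under 6 N), which I corrected by shifting 1 to 2 mm. It came to rest at the height I expected for a seated plate, and pressing harder raised the force to 9.6 N without it moving further.
- **Last checks:**
  - All four blue lugs and the pin in the notch are visible.
  - The other two plates stand upright in the rack.
  - By eye, the bystanders and the purple look-alike were not moved.
  - The arm is clear of everything.
- **What disagreed:**
  - The plate sits towards the +y and rear side of the nest. The raw outline from the top view is about 3 mm off the nest centre. My estimate after allowing for the visible side face is about 2 mm. Both are within the 6 mm allowed.
  - The trained networks did not report the seated plate in either view, so the final position rests on my own outline measurement and the pictures.

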